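Snap the cover onto a relay module with the bench hand press

ROBOT

A 6-joint arm with a two-finger parallel gripper is mounted at the origin on the work surface. World frame = base frame: x ahead of the robot, y to its left, z up, the work surface at z = 0. Lengths are in m, angles in rad, forces in N, time in s.
With the tool pointing down it reaches from about 0.375 to 0.975 m from the base axis. Payload 3.8 kg.
Tool frame: the origin (TCP) lies at the very end of the fingers, on their centre line; the grasp point (between the pads) lies 19 mm behind it; x points along the fingers, y is the direction in which the jaws open and shut, and the axes are right-handed (so a half turn about x gives the same grasp; the last joint's range is limited). The gripper opens to 88 mm and grips with 3 to 60 N. Pads are 18 mm wide; open, the fingers measure 123 mm over their backs; the gripper's body (75 mm by 187 mm) begins 45 mm behind the grasp point.
Start: joints at [-1.199, 0.264, 1.604, -0, 1.274, -0.037], TCP at [0.268, -0.619, 0.239] pointing down, gripper open.
Joint ranges: [-2.63, 2.63], [-0.94, 2.18], [0.31, 2.57], [-1.31, 4.45], [0, 2.66], [-2.55, 2.55]. Speed limits (rad/s): [2.57, 2.57, 3.14, 3.14, 3.14, 3.14].

INTERFACE

Orientations are given as [roll, pitch, yaw] about the fixed x, y, z axes, in that order (R = Rz(yaw) Ry(pitch) Rx(roll)).
In Python, from bench import telemetry, eyes, workorder gives the robot as it stands. The module is installed in compiled form; this text tells all that it offers.
- The arm moves only by the tool drive_tool, never from a script. Its argument "series" is a list of rows, each a list of 7 numbers: the turn, a rotation vector about the tool's x, y, z in degrees, then the shift along the tool's x, y, z in mm, then the finger opening in mm, from 0 to 88.1. A call has 1 to 20 rows; each row shifts and turns the commanded pose from where the row before left it, along the tool's axes as they then stand; what a row does not reach is not made up. A row lasts 1/10 s, in which the tool goes at most 50 mm and 8.59 degrees, less where a joint would pass 70% of its speed; a pose out of reach is approached as far as the arm can. A call is refused whole if a number of a shift passes 50 or a number of a turn 8.59, either way. A call with a gripper value outside its range is refused whole. The fingers move at their own pace and stop on an object; "grip_force" is the grip in N (left out, the last holds). Time passes only in rows, so rows that do not move let the fingers close. It gives the time, the measured TCP pose, the force and the opening at its end, in the units of the state.
- telemetry.state(): the state, without advancing time (a new reading comes with each control period).
- eyes.snapshot(name): name is "side" or "top"; returns the picture (480x640x3 uint8, red, green, blue); there is no depth.
- eyes.camera_params(name): a dict with "K" (3x3 intrinsics, pixels), "k1" (the pictures are not rectified: a ray, as slopes to the right and down, at radius r is drawn at 1 + k1 r^2 times it, then the intrinsics apply), "origin" and "attitude" of the camera in the world. Camera axes: x right, y down, z forward; pixel columns grow to the right and rows downward; lengths in m; the calibration is good to about 2 mm. A picture is of the moment at which its call begins. camera_params takes no time and is no camera call.
- workorder.close_job(): hands the job in, once; it reports no verdict.
The state is a dict: "clock": time; "joint_positions": joint angles; "joint_velocities": joint speeds; "effort": joint torques, N m; "tool_pos": TCP position; "tcp_rot": TCP orientation; "ft_force": force on the tool from outside, world axes, zero at the start; "moment": the same for the moment, N m; "finger_gap": finger opening in m.
Only numpy, scipy, OpenCV 4.12 (cv2) and the standard library are available. Lean on these libraries where they do the work, as an engineer would, in place of code of your own. Each camera call takes 0.05 s, during which the arm holds its last target. There are 200 camera calls.

TASK

Take the relay module whose cover still stands off its housing, without pushing the cover in, and stand it upright between the open jaws of the bench press with the cover facing one of the jaws. Then squeeze the press's two handles together until the cover snaps fully home, and let go so that the handles spring open again, leaving the module standing in the press.

Things in the scene. Friction and masses are not known exactly. Their poses are not given: they have to be found in the camera images.
- module_centre (a point): Centre, half-way up, of the relay module with the loose cover: upright grey plastic box, 40 mm along its x, 38 along y, 64 tall (z up), 160 g, on the table. Housing: y -19 to +9 mm from here. Cover: a plate 4 mm thick, 36 wide, standing 6 mm off at y +15 to +19. Grip the housing's two 40 mm apart sides (along x), upper half. Bystanders: lower closed grey box without gap, flat fan, heat sink.
- cover (a joint): How far the module's cover is pushed on: 0 = standing off, 0.006 m = fully home. The push peaks at about 16 N early in its travel; past 3.6 mm it gives, snaps home by itself and stays. Let go before that, it springs back off.
- seat (a point): Where the module stands in the bench press: on its fixed steel plate (6 mm above the table), midway between the jaws. Like a big nutcracker lying flat: hinges 100 mm from here along +x, handles along -x. Open jaw faces at y = +-28 mm, 56 mm long, tops 28 mm above the plate. Stand the module with its x along this x (either way), within 10 degrees, within 7 mm of here in y, 15 in x.
- handles (a joint): Closing angle of both geared press arms: 0 = open (a light spring returns it), 0.12 rad = module pressed, 0.135 = stop. Handles: two flat black bars 10 mm thick, 13 to 35 mm above the table, 40 to 125 mm from the seat along its -x. Squeeze 60 mm from the seat, closing along its y: there 65 mm over their outsides when open, 27 when the cover is home; each takes up to 13 N, then gives.
Not all that is in view belongs to the job. What is shaped like the part that bears module_centre but orange is not meant.

How it is judged:
By the outcome, as a careful person would: the job done as asked, in the order asked, and still so for the second after the job is handed in, with the robot touching nothing.
It also fails if it takes over 48 s, if anything falls off the work surface, if the arm or the gripper's body presses on something with over 40 N, if the wrist force passes 120 N, or if a joint passes its speed limit or range.

## Working session

There is one attempt and no reset: what is moved stays moved. The work goes in short steps, Python scripts to look and compute and a tool call to move; the robot and the scene stay as the last step left them, time stands still between calls to the robot, and variables do not carry over. Pictures are saved under pics/ and viewed, about 8 in all and at most 12, crops included, and the job is handed in when it is done.

Besides the shell and the picture viewer there is one more tool, called after ">>>" as name(argument=value, ...) on one line, values as JSON. drive_tool: Moves the arm, as the interface text tells. Its arguments: {"type":"object","properties":{"series":{"type":"array","items":{"type":"array","items":{"type":"number"}}},"grip_force":{"type":"number"}},"required":["series"]}

```bash
mkdir -p pics; cat > h.py <<'E'
import numpy as np, cv2
from scipy.spatial.transform import Rotation as R
from bench import telemetry, eyes, workorder
def cam(n):
    p=eyes.camera_params(n);A=np.array(p['attitude'],float)
    if A.shape!=(3,3): A=R.from_euler('xyz',A).as_matrix()
    return np.array(p['K']),p['k1'],np.array(p['origin']),A
def ray(n,u,v):
    K,k,o,A=cam(n);d=np.array([(u-K[0,2])/K[0,0],(v-K[1,2])/K[1,1]]);s=d.copy()
    for _ in range(30): s=d/(1+k*(s@s))
    w=A@np.array([s[0],s[1],1]);return o,w/np.linalg.norm(w)
def onz(n,u,v,z):
    o,d=ray(n,u,v);return o+d*(z-o[2])/d[2]
def tri(n1,p1,n2,p2):
    o1,d1=ray(n1,*p1);o2,d2=ray(n2,*p2)
    t=np.linalg.lstsq(np.c_[d1,-d2],o2-o1,rcond=None)[0];a=o1+t[0]*d1;b=o2+t[1]*d2
    return (a+b)/2,np.linalg.norm(a-b)
def proj(n,P):
    K,k,o,A=cam(n);c=A.T@(np.array(P)-o);s=c[:2]/c[2];s=s*(1+k*(s@s));return K[0,0]*s[0]+K[0,2],K[1,1]*s[1]+K[1,2]
def snap(n,f):
    im=eyes.snapshot(n);cv2.imwrite('pics/'+f,im[:,:,::-1]);return im
E
python3 - <<'E'
from h import *
for n in('side','top'):
    print(n,eyes.camera_params(n));snap(n,n+'0.png')
print(telemetry.state())
E
```

```text
side {'K': array([[456.33586128,   0.        , 318.76378148],
       [  0.        , 456.33586128, 245.04384327],
       [  0.        ,   0.        ,   1.        ]]), 'k1': -0.0010056920257174033, 'origin': array([0.34295023, 0.55631287, 0.71301387]), 'attitude': array([-2.41244242,  0.01187971, -2.81031534])}
top {'K': array([[532.31753422,   0.        , 325.25122732],
       [  0.        , 532.31753422, 238.7429975 ],
       [  0.        ,   0.        ,   1.        ]]), 'k1': -0.01794642428986726, 'origin': array([0.38208684, 0.01070441, 1.11690015]), 'attitude': array([-3.00750464e+00,  2.35031314e-03, -1.59757858e+00])}
{'clock': 0.1, 'joint_positions': array([-1.19893208e+00,  2.64668706e-01,  1.60522683e+00,  9.76483692e-07,
        1.27369788e+00, -3.69119925e-02]), 'joint_velocities': array([-0.0012807 , -0.00046375, -0.00232666,  0.00194732, -0.00063264,
        0.00076479]), 'effort': array([ 6.82121463e-04, -5.03619289e+01, -3.58069861e+01,  7.31053180e-02,
        2.33327108e-02, -3.88378396e-05]), 'tool_pos': array([ 0.26806285, -0.61879476,  0.23752437]), 'tcp_rot': array([-1.60817471,  1.56879557,  1.9421939 ]), 'ft_force': array([ 0.53862806, -0.81092979,  0.83581357]), 'moment': array([0.00507695, 0.05228712, 0.00589024]), 'finger_gap': 0.08788216685428868}
```

View pics/top0.png

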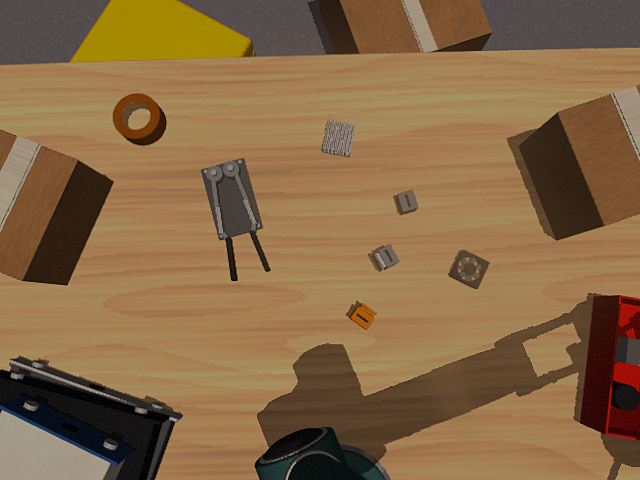

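View pics/side0.png

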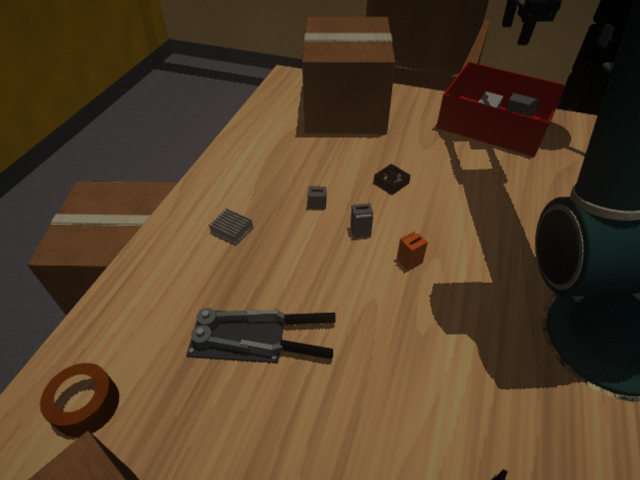

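Top view: the grey boxes are at (384,257) and (405,201), and the orange one is at (361,315). The heat sink is at (338,138), the fan at (469,268) and the press at (235,215). In the side view the same boxes are at (362,220), (317,197) and (412,250). The box at top (384,257) / side (362,220) fits: it is grey, taller, and seems to have a gap. I'll confirm that in one enlarged crop.

```bash
python3 - <<'E'
import cv2,numpy as np
t=cv2.imread('pics/top0.png');s=cv2.imread('pics/side0.png')
f=lambda i,u,v,w,h,k:cv2.resize(i[v:v+h,u:u+w],None,fx=k,fy=k,interpolation=cv2.INTER_CUBIC)
a=np.hstack([f(t,364,237,40,40,8),f(s,342,196,40,50,8)[:320]])
b=np.hstack([f(t,195,150,80,70,5)[:280,:400]*1,f(s,180,290,160,80,3)[:240]]) if 0 else None
cv2.imwrite('pics/c1.png',a)
c=f(t,195,150,90,140,4); d=f(s,182,295,160,75,4)[:, :]
cv2.imwrite('pics/c2.png',np.hstack([c,cv2.copyMakeBorder(cv2.resize(d,(440,206)),0,560-206,0,0,cv2.BORDER_CONSTANT)]))
E
```

```text
(no output)
```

View pics/c1.png

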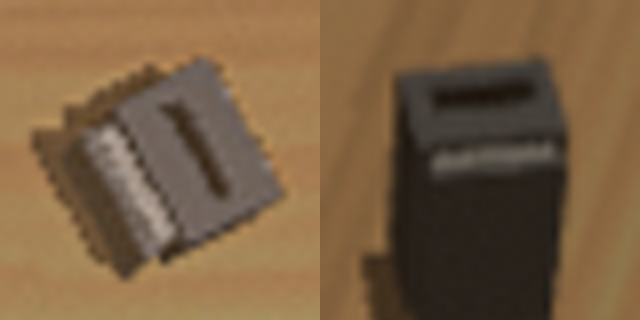

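View pics/c2.png

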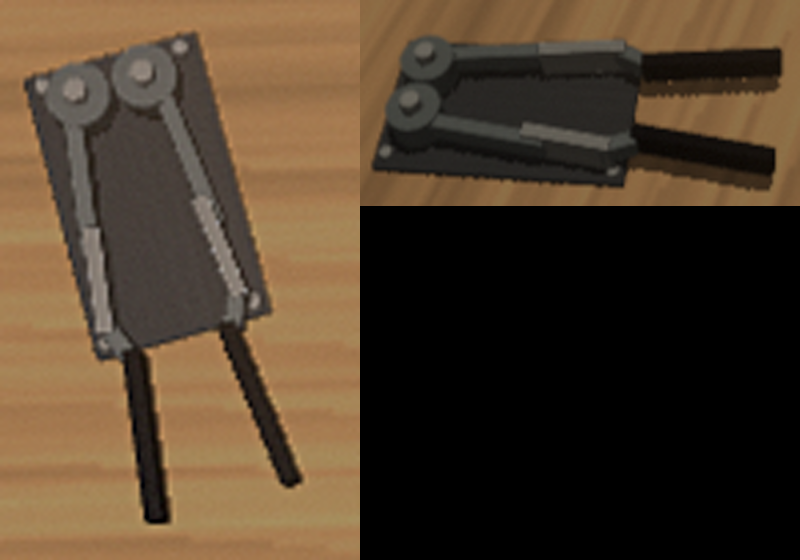

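The crop confirms it: a light cover plate stands off the lower-left of the housing across a dark gap. That is c1 at (118,195), top px ~(378.7,261). Next I measure the module and the press.

```bash
cat > m.py <<'E'
from h import *
T=lambda u,v:((u+.5)/8-.5+364,(v+.5)/8-.5+237)
S=lambda u,v:((u-320+.5)/8-.5+342,(v+.5)/8-.5+196)
print('slot',tri('top',T(195,148),'side',S(484,95)))
print('corner P1(far)',tri('top',T(205,58),'side',S(398,73)),tri('top',T(285,190),'side',S(546,60)))
A=onz('top',*T(205,58),.064);B=onz('top',*T(285,190),.064);C=onz('top',*T(165,262),.064);D=onz('top',*T(120,100),.064)
print(A,B,C,D,np.linalg.norm(A-B))
print('cover top strip ends',[onz('top',*T(*p),.064) for p in((85,135),(150,262),(108,125),(176,238))])
x=(B-A)/np.linalg.norm(B-A); x*=1
n=np.array([-x[1],x[0],0]); 
print('edge yaw',np.degrees(np.arctan2(x[1],x[0])))
P=lambda u,v:((u+.5)/4-.5+195,(v+.5)/4-.5+150)
Q=lambda u,v:((u-360)/2.75+182,v/2.75+295)
print('piv',tri('top',P(78,92),'side',Q(408,99)),tri('top',P(143,68),'side',Q(424,52)))
c=[onz('top',*P(*p),.006) for p in((25,78),(197,33),(271,312),(100,358))];print('plate',np.round(c,4),sum(c)/4)
for a,b in((0,3),(1,2)):
  d=c[a]-c[b];print(np.degrees(np.arctan2(d[1],d[0])),np.linalg.norm(d))
d=c[0]-c[1];print('w',np.degrees(np.arctan2(d[1],d[0]))-90,np.linalg.norm(d))
print('plate side',[onz('side',*Q(*p),.006) for p in((376,170),(625,185))])
print('handle tips z.035',onz('top',*P(157,522),.035),onz('top',*P(290,485),.035))
print('handle tips tri',tri('top',P(157,522),'side',Q(774,160)),tri('top',P(290,485),'side',Q(780,60)))
E
python3 m.py
```

```text
slot (array([ 0.48783504, -0.11414293,  0.06539536]), np.float64(0.00013127345254605995))
corner P1(far) (array([ 0.51114055, -0.11782263,  0.06282299]), np.float64(0.0010175366292202164)) (array([ 0.47711251, -0.13664258,  0.06084978]), np.float64(0.00028146878836128825))
[ 0.51049019 -0.11774795  0.064     ] [ 0.47696882 -0.13618709  0.064     ] [ 0.45990185 -0.10567401  0.064     ] [ 0.50054037 -0.09615143  0.064     ] 0.03825812060324322
cover top strip ends [array([ 0.49202744, -0.08710367,  0.064     ]), array([ 0.46000282, -0.1019612 ,  0.064     ]), array([ 0.49437012, -0.09291792,  0.064     ]), array([ 0.4657778 , -0.10864509,  0.064     ])]
edge yaw -151.18608062823938
piv (array([0.67462197, 0.23779385, 0.0370763 ]), np.float64(0.003068130364547154)) (array([0.68485599, 0.20335666, 0.03551921]), np.float64(0.0012012803642356446))
plate [[0.69   0.2723 0.006 ]
 [0.7123 0.1797 0.006 ]
 [0.5593 0.1415 0.006 ]
 [0.5372 0.2319 0.006 ]] [0.62468611 0.20634078 0.006     ]
14.79652276955118 0.15807537663486665
14.025163016130412 0.15773592199541808
w 13.527231404121707 0.0952277550471281
plate side [array([0.68561501, 0.27489972, 0.006     ]), array([0.53472042, 0.23476171, 0.006     ])]
handle tips z.035 [0.44827334 0.1971882  0.035     ] [0.46528501 0.12937058 0.035     ]
handle tips tri (array([0.44951801, 0.1990317 , 0.02484983]), np.float64(0.0012569779509080347)) (array([0.46704878, 0.13052842, 0.02593626]), np.float64(0.002149400879017084))
```

Measured: the module top is 61–65 mm high (text 64), its centre is ~(0.485,-0.110) and its yaw ~27.5°. The press seat is ~(0.5815,0.196), yaw 14.1°, and the pivots and handle tips agree on it. Next I plan the approach.

```bash
cat > go.py <<'E'
from h import *
import sys
def plan(p,yaw):
    s=telemetry.state();Rm=R.from_euler('xyz',s['tcp_rot']).as_matrix()
    y=np.array([np.cos(yaw),np.sin(yaw),0]);x=np.array([0,0,-1.])
    Rt=np.c_[x,y,np.cross(x,y)]
    rv=np.degrees(R.from_matrix(Rm.T@Rt).as_rotvec())
    d=np.array(p)-s['tool_pos']
    print('t',round(s['clock'],2),'pos',np.round(s['tool_pos'],4),'yaw_y',round(np.degrees(np.arctan2(Rm[1,1],Rm[0,1])),2),'tilt',np.round(Rm[:,0],4),'gap',round(s['finger_gap'],4),'F',np.round(s['ft_force'],1),'M',np.round(s['moment'],2))
    print('turn',np.round(rv,2),'shift old axes',np.round(Rm.T@d*1e3,1),'new axes',np.round(Rt.T@d*1e3,1),'q',np.round(s['joint_positions'],2))
if __name__=='__main__':
    a=[float(v) for v in sys.argv[1:]];plan(a[:3],np.radians(a[3]))
E
python3 go.py .4873 -.1146 .15 27.5; python3 go.py .4873 -.1146 .15 -152.5
```

```text
t 0.1 pos [ 0.2681 -0.6188  0.2375] yaw_y -66.58 tilt [-7.0e-04  1.9e-03 -1.0e+00] gap 0.0879 F [ 0.5 -0.8  0.8] M [0.01 0.05 0.01]
turn [-9.408e+01 -1.000e-01  8.000e-02] shift old axes [  88.3 -375.3 -401.6] new axes [  87.5  427.3 -346. ] q [-1.2   0.26  1.61  0.    1.27 -0.04]
t 0.1 pos [ 0.2681 -0.6188  0.2375] yaw_y -66.58 tilt [-7.0e-04  1.9e-03 -1.0e+00] gap 0.0879 F [ 0.5 -0.8  0.8] M [0.01 0.05 0.01]
turn [8.592e+01 8.000e-02 1.000e-01] shift old axes [  88.3 -375.3 -401.6] new axes [  87.5 -427.3  346. ] q [-1.2   0.26  1.61  0.    1.27 -0.04]
```

>>> drive_tool(series=[[0,0,0,0,-29,-31,88],[0,0,0,0,-29,-31,88],[0,0,0,0,-29,-31,88],[0,0,0,0,-29,-31,88],[0,0,0,0,-29,-31,88],[0,0,0,0,-29,-31,88],[0,0,0,0,-29,-31,88],[0,0,0,0,-29,-31,88],[0,0,0,0,-29,-31,88],[0,0,0,0,-29,-31,88],[0,0,0,0,-29,-31,88],[0,0,0,0,-29,-31,88],[0,0,0,0,-27,-30,88]])

```text
clock: 1.4
tool_pos: [0.4882, -0.1136, 0.2384]
tcp_rot: [-0.729, 1.57, 2.822]
ft_force: [1.1, -0.2, 0.4]
finger_gap: 0.0882
```

>>> drive_tool(series=[[-8.5,0,0,8,0,0,88],[-8.5,0,0,8,0,0,88],[-8.5,0,0,8,0,0,88],[-8.5,0,0,8,0,0,88],[-8.5,0,0,8,0,0,88],[-8.5,0,0,8,0,0,88],[-8.5,0,0,8,0,0,88],[-8.5,0,0,8,0,0,88],[-8.5,0,0,8,0,0,88],[-8.5,0,0,8,0,0,88],[-8.5,0,0,8,0,0,88],[0,0,0,0,0,0,88],[0,0,0,0,0,0,88]])

```text
clock: 2.7
tool_pos: [0.4878, -0.1154, 0.1504]
tcp_rot: [-2.323, 1.57, 2.856]
ft_force: [0.1, -1.0, 0.6]
finger_gap: 0.0876
```

```bash
python3 go.py .4873 -.1146 .085 27.5; python3 -c "
from h import *
a=snap('top','top1.png');b=snap('side','side1.png')
f=lambda i,u,v:cv2.resize(i[v:v+100,u:u+100],(400,400),interpolation=2)
cv2.imwrite('pics/c3.png',np.hstack([f(a,334,207),f(b,312,166)])[:,:,::-1])"
```

```text
t 2.7 pos [ 0.4878 -0.1154  0.1504] yaw_y 26.72 tilt [-9.e-04  3.e-04 -1.e+00] gap 0.0876 F [ 0.1 -1.   0.6] M [-0.01 -0.07  0.01]
turn [-0.78 -0.04  0.04] shift old axes [65.4 -0.  -0.9] new axes [65.4 -0.  -0.9] q [-0.28  0.01  2.06  0.    1.07 -0.75]
```

View pics/c3.png

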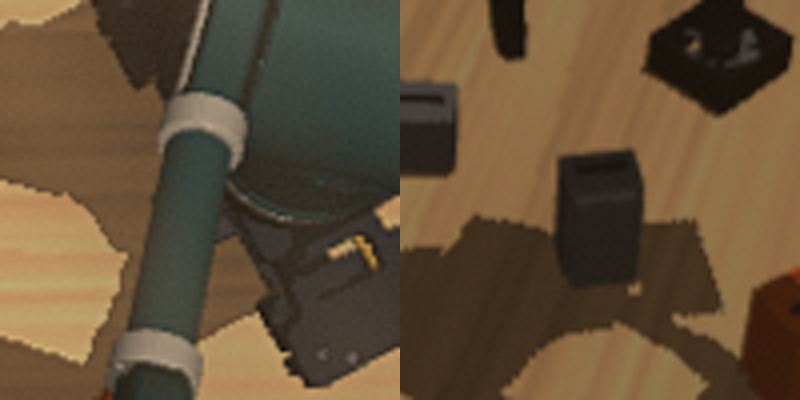

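The arm hides the module in the top view. In the side view it stands at (598,215) under the gripper, with a finger above left at (508,30). Clearances are wide, so I descend and grip.

>>> drive_tool(series=[[-0.8,0,0,20,0,-1,88],[0,0,0,20,0,0,88],[0,0,0,20,0,0,88],[0,0,0,18,0,0,88],[0,0,0,18,0,0,88],[0,0,0,18,0,0,88],[0,0,0,0,0,0,88],[0,0,0,0,0,0,88]])

```text
clock: 3.6
tool_pos: [0.4879, -0.1147, 0.0371]
tcp_rot: [-2.269, 1.571, 2.926]
ft_force: [-0.2, 0.0, 0.1]
finger_gap: 0.0881
```

>>> drive_tool(series=[[0,0,0,0,0,0,38],[0,0,0,0,0,0,38],[0,0,0,0,0,0,38],[0,0,0,0,0,0,38],[0,0,0,0,0,0,38],[0,0,0,0,0,0,38],[0,0,0,0,0,0,38],[0,0,0,0,0,0,38]], grip_force=12)

```text
clock: 4.4
tool_pos: [0.4878, -0.1146, 0.0368]
tcp_rot: [1.165, 1.571, 0.078]
ft_force: [-0.2, -0.0, 0.5]
finger_gap: 0.0401
```

```bash
python3 go.py .4873 -.1146 .036 27.5; python3 -c "
from h import *
b=snap('side','side2.png')
cv2.imwrite('pics/c4.png',cv2.resize(b[166:266,302:422],(720,600),interpolation=2)[:,:,::-1])"
```

```text
t 4.4 pos [ 0.4878 -0.1146  0.0368] yaw_y 27.72 tilt [ 2.e-04  0.e+00 -1.e+00] gap 0.0401 F [-0.2 -0.   0.5] M [-0.07 -0.13 -0.01]
turn [ 0.22  0.   -0.01] shift old axes [ 0.8 -0.5 -0.2] new axes [ 0.8 -0.5 -0.2] q [-0.28  0.16  2.15  0.    0.84 -0.76]
```

View pics/c4.png

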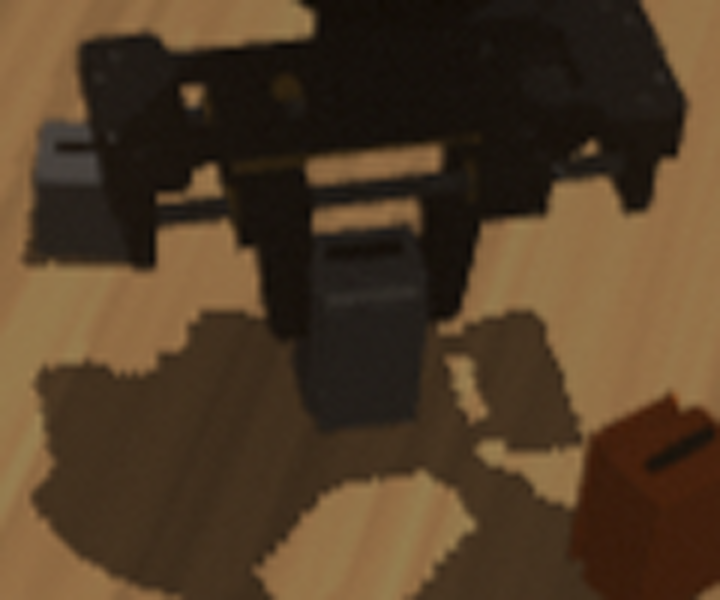

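The module is gripped at 40 mm with the cover untouched: the cover strip shows at (370,295) and the fingers hold only the housing sides. Next I lift, turn to the press yaw and move over.

>>> drive_tool(series=[[0,0,0,-10,0,0,38],[0,0,0,-20,0,0,38],[0,0,0,-30,0,0,38],[0,0,0,-30,0,0,38],[4.5,0,0,-20,0,0,38],[4.5,0,0,0,0,0,38],[4.6,0,0,0,0,0,38],[0,0,0,0,0,0,38]])

```text
clock: 5.25
tool_pos: [0.4875, -0.1146, 0.1473]
tcp_rot: [0.687, 1.57, -0.638]
ft_force: [0.5, -1.3, -2.2]
finger_gap: 0.0403
```

```bash
python3 go.py .5827 .1911 .12 14.1
```

```text
t 5.25 pos [ 0.4875 -0.1146  0.1473] yaw_y 14.11 tilt [ 2.e-04 -2.e-04 -1.e+00] gap 0.0403 F [ 0.5 -1.3 -2.2] M [-0.03 -0.06 -0.07]
turn [ 0.01  0.01 -0.01] shift old axes [  27.2  166.8 -273.3] new axes [  27.3  166.8 -273.3] q [-0.28  0.01  2.07 -0.    1.06 -0.53]
```

>>> drive_tool(series=[[0,0,0,0,8,-13,38],[0,0,0,0,16,-26,38],[0,0,0,0,20,-33,38],[0,0,0,0,20,-33,38],[0,0,0,0,20,-33,38],[0,0,0,0,20,-33,38],[0,0,0,0,20,-33,38],[0,0,0,0,20,-33,38],[0,0,0,7,15,-24,38],[0,0,0,10,8,-12,38],[0,0,0,10,0,0,38],[0,0,0,0,0,0,38],[0,0,0,0,0,0,38]])

```text
clock: 6.55
tool_pos: [0.5819, 0.1893, 0.1187]
tcp_rot: [-1.376, 1.568, -2.701]
ft_force: [-0.2, -0.8, -1.2]
finger_gap: 0.04
```

```bash
python3 go.py .5827 .1911 .043 14.1; python3 -c "
from h import *
b=snap('side','side3.png');a=snap('top','top3.png')
cv2.imwrite('pics/c5.png',np.hstack([cv2.resize(b[235:385,180:350],(510,450),interpolation=2),cv2.resize(a[150:290,195:290],(285,420),interpolation=2).copy() if 0 else cv2.resize(a[145:295,195:290],(285,450),interpolation=2)])[:,:,::-1])"
```

```text
t 6.55 pos [0.5819 0.1893 0.1187] yaw_y 14.08 tilt [-0.0025 -0.0012 -1.    ] gap 0.04 F [-0.2 -0.8 -1.2] M [-0.03 -0.08 -0.01]
turn [-0.02  0.03  0.15] shift old axes [75.6  1.4 -1.6] new axes [75.7  1.2 -1.6] q [ 0.27  0.25  1.86 -0.    1.04  0.03]
```

View pics/c5.png

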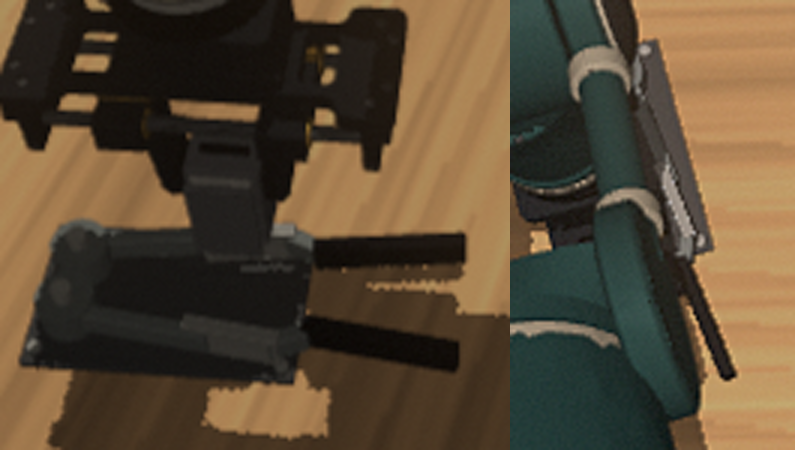

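The module hangs over the press with its cover toward the side camera (strip at crop (228,183)), and the top view is hidden by the arm. I check its lateral position in the grip by casting that pixel.

```bash
python3 - <<'E'
from h import *
n=np.array([-np.sin(np.radians(14.1)),np.cos(np.radians(14.1)),0]);x=np.array([n[1],-n[0],0]);s=np.array([.5815,.196,0])
z=.1187-.0368+.064
for l,p in dict(strip=(228,183),strpL=(190,178),strpR=(264,182),back_l=(198,139),back_r=(262,139),front_l=(188,172),front_r=(266,172)).items():
    P=onz('side',p[0]/3+180-.33,p[1]/3+235-.33,z)
    print(l,np.round(P,4),'x,y rel seat mm',np.round([(P-s)@x*1e3,(P-s)@n*1e3],1))
# press from side view: jaw pads/handle symmetrical check, handle top mid-lines z=.035 
for l,p in dict(hA=(465,240),hB=(460,350)).items():
    P=onz('side',p[0]/3+180,p[1]/3+235,.035);print(l,np.round([(P-s)@x*1e3,(P-s)@n*1e3],1))
E
```

```text
strip [0.5716 0.2071 0.1459] x,y rel seat mm [-6.9 13.2]
strpL [0.5912 0.2104 0.1459] x,y rel seat mm [12.9 11.6]
strpR [0.5545 0.2008 0.1459] x,y rel seat mm [-25.   11.2]
back_l [0.5979 0.1865 0.1459] x,y rel seat mm [ 13.6 -13.2]
back_r [0.5663 0.1759 0.1459] x,y rel seat mm [-19.6 -15.8]
front_l [0.5938 0.2073 0.1459] x,y rel seat mm [14.7  8. ]
front_r [0.556  0.1947 0.1459] x,y rel seat mm [-25.1   5. ]
hA [-126.4  -33.7]
hB [-128.    37.6]
```

Rough edges put the module about 1–3 mm low in y and ~4 mm in -x, both inside tolerance. I trim by 3 mm and lower it.

>>> drive_tool(series=[[0,0,0.15,0,3,-3,38],[0,0,0,10,0,0,38],[0,0,0,10,0,0,38],[0,0,0,10,0,0,38],[0,0,0,10,0,0,38],[0,0,0,10,0,0,38],[0,0,0,8,0,0,38],[0,0,0,6,0,0,38],[0,0,0,5,0,0,38],[0,0,0,3,0,0,38],[0,0,0,0,0,0,38],[0,0,0,0,0,0,38]])

```text
clock: 7.85
tool_pos: [0.5857, 0.1947, 0.048]
tcp_rot: [1.575, 1.568, 0.251]
ft_force: [-0.2, -0.1, -1.5]
finger_gap: 0.0397
```

```bash
python3 go.py .5827 .1911 .043 14.1
```

```text
t 7.85 pos [0.5857 0.1947 0.048 ] yaw_y 14.12 tilt [ 3.1e-03  8.0e-04 -1.0e+00] gap 0.0397 F [-0.2 -0.1 -1.5] M [-0.08 -0.04  0.02]
turn [ 0.02 -0.   -0.18] shift old axes [ 5.  -3.7  2.7] new axes [ 5.  -3.7  2.7] q [ 0.28  0.33  1.89 -0.    0.91  0.03]
```

>>> drive_tool(series=[[0,0,-0.15,2,-1,1,38],[0,0,0,1,0,0,38],[0,0,0,1,0,0,38],[0,0,0,1,0,0,38],[0,0,0,0,0,0,38],[0,0,0,0,0,0,38]])

```text
clock: 8.45
tool_pos: [0.5847, 0.1934, 0.0428]
tcp_rot: [1.067, 1.571, -0.257]
ft_force: [-0.3, -0.1, -1.0]
finger_gap: 0.0404
```

```bash
python3 go.py .5827 .1911 .043 14.1
```

```text
t 8.45 pos [0.5847 0.1934 0.0428] yaw_y 14.12 tilt [ 1.e-04 -0.e+00 -1.e+00] gap 0.0404 F [-0.3 -0.1 -1. ] M [-0.15  0.03 -0.03]
turn [ 0.02  0.   -0.  ] shift old axes [-0.2 -2.5  1.7] new axes [-0.2 -2.5  1.7] q [ 0.28  0.34  1.9  -0.    0.9   0.03]
```

>>> drive_tool(series=[[0,0,0,0.5,0,0,38],[0,0,0,0,0,0,38],[0,0,0,0.5,0,0,38],[0,0,0,0,0,0,38],[0,0,0,0,0,0,38]])

```text
clock: 8.95
tool_pos: [0.5848, 0.1934, 0.0427]
tcp_rot: [1.387, 1.571, 0.063]
ft_force: [-2.8, -0.8, 7.5]
finger_gap: 0.04
```

Contact shows as +7.5 N with the height stuck at 0.0427, so the module is on the plate. Now I release slowly and retreat.

>>> drive_tool(series=[[0,0,0,-0.7,0,0,38],[0,0,0,0,0,0,44],[0,0,0,0,0,0,60],[0,0,0,0,0,0,88],[0,0,0,0,0,0,88],[0,0,0,0,0,0,88],[0,0,0,-10,0,0,88],[0,0,0,-20,0,0,88],[0,0,0,-30,0,0,88],[0,0,0,-30,0,0,88],[0,0,0,-20,0,0,88],[0,0,0,0,0,0,88]])

```text
clock: 10.15
tool_pos: [0.5875, 0.1943, 0.1574]
tcp_rot: [1.61, 1.562, 0.285]
ft_force: [0.4, 0.0, 0.8]
finger_gap: 0.0879
```

```bash
python3 go.py .5233 .1814 .15 -75.9;python3 go.py .5233 .1814 .15 104.1; python3 -c "
from h import *
b=snap('side','side4.png')
cv2.imwrite('pics/c6.png',cv2.resize(b[260:380,180:340],(800,600),interpolation=2)[:,:,::-1])"
```

```text
t 10.15 pos [0.5875 0.1943 0.1574] yaw_y 14.12 tilt [ 0.0081  0.0024 -1.    ] gap 0.0879 F [0.4 0.  0.8] M [ 0.04 -0.17 -0.03]
turn [90.02 -0.39 -0.36] shift old axes [  6.8 -65.5  -3.2] new axes [ 7.4 -3.2 65.4] q [0.28 0.22 1.82 0.   1.1  0.03]
t 10.15 pos [0.5875 0.1943 0.1574] yaw_y 14.12 tilt [ 0.0081  0.0024 -1.    ] gap 0.0879 F [0.4 0.  0.8] M [ 0.04 -0.17 -0.03]
turn [-89.98   0.36  -0.39] shift old axes [  6.8 -65.5  -3.2] new axes [  7.4   3.2 -65.4] q [0.28 0.22 1.82 0.   1.1  0.03]
```

View pics/c6.png

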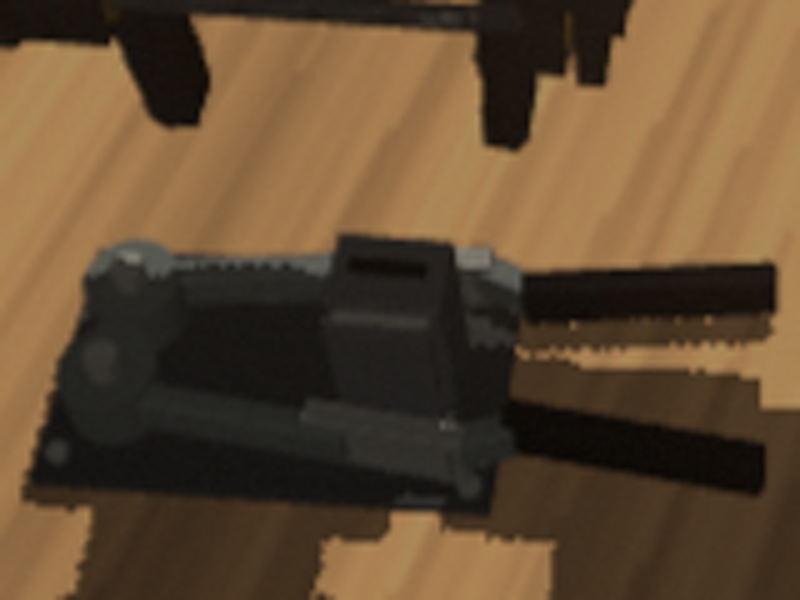

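The module stands upright between the jaws at crop (390,320), with the cover toward the near jaw. I compute its offset and the handle centre line from this view.

```bash
python3 - <<'E'
from h import *
n=np.array([-np.sin(np.radians(14.1)),np.cos(np.radians(14.1)),0]);x=np.array([n[1],-n[0],0]);s=np.array([.5815,.196,0])
def r(l,p,z):
    P=onz('side',(p[0]+.5)/5-.5+180,(p[1]+.5)/5-.5+260,z);print(l,np.round([(P-s)@x*1e3,(P-s)@n*1e3],1))
for l,p in dict(bl=(340,236),br=(453,244),fl=(328,306),fr=(440,313),slot=(388,267)).items(): r(l,p,.070)
for l,p in dict(nearjaw_inL=(306,402),nearjaw_inR=(440,417),pivN=(100,362),pivF=(133,270)).items(): r(l,p,.034)
for l,p in dict(farh_farL=(522,275),farh_farR=(773,264),near_innerL=(515,402),near_innerR=(763,446)).items(): r(l,p,.035)
for l,p in dict(farh_bot_near=(525,322),farh_bn_R=(773,312),near_botL=(505,452),near_botR=(760,494)).items(): r(l,p,.013)
E
```

```text
bl [ 20.9 -15.8]
br [-17.7 -15.6]
fl [19.7 11.8]
fr [-17.7  11.6]
slot [ 2.6 -4.8]
nearjaw_inL [28.9 27.6]
nearjaw_inR [-17.1  29.7]
pivN [102.5  17.8]
pivF [100.5 -19.7]
farh_farL [-37.1 -27.6]
farh_farR [-124.6  -39. ]
near_innerL [-41.6  22.6]
near_innerR [-125.8   32.5]
farh_bot_near [-37.4 -22.2]
farh_bn_R [-125.3  -33.2]
near_botL [-37.5  29.6]
near_botR [-125.4   38.4]
```

Everything agrees: module yaw error <1°, y ≈ +3 mm, x ≈ +1 mm, handle mid-line within 1 mm of the seat axis. Next I move to the squeeze place and turn 90°.

>>> drive_tool(series=[[0,0,0,0,-22,-1,88],[0,0,-0.4,0,-22,-1,88],[0,0,0,0,-21,-1,88],[8.2,0,0,0,0,0,88],[8.2,0,0,0,0,0,88],[8.2,0,0,0,0,0,88],[8.2,0,0,0,0,0,88],[8.2,0,0,0,0,0,88],[8.2,0,0,0,0,0,88],[8.2,0,0,0,0,0,88],[8.2,0,0,0,0,0,88],[8.2,0,0,0,0,0,88],[8.2,0,0,0,0,0,88],[8,0,0,0,0,0,88],[0,0,0,0,0,0,88],[0,0,0,0,0,0,88]])

```text
clock: 11.8
tool_pos: [0.52, 0.1802, 0.1512]
tcp_rot: [0.009, 1.561, -2.883]
ft_force: [-0.5, 0.1, -0.1]
finger_gap: 0.0877
```

```bash
python3 go.py .5233 .1814 .010 -75.9
```

```text
t 11.8 pos [0.52   0.1802 0.1512] yaw_y -75.69 tilt [-0.009  -0.0024 -1.    ] gap 0.0877 F [-0.5  0.1 -0.1] M [-0.01  0.02  0.06]
turn [ 0.21  0.53 -0.01] shift old axes [141.2  -0.4  -4.8] new axes [141.2  -0.4  -3.5] q [0.29 0.11 1.96 0.   1.09 1.61]
```

>>> drive_tool(series=[[0.2,0.5,0,0,0,-3.5,88],[0,0,0,20,0,0,88],[0,0,0,25,0,0,88],[0,0,0,25,0,0,88],[0,0,0,20,0,0,88],[0,0,0,15,0,0,88],[0,0,0,10,0,0,88],[0,0,0,0,0,0,88],[0,0,0,0,0,0,88]])

```text
clock: 12.7
tool_pos: [0.525, 0.1815, 0.038]
tcp_rot: [-3.125, 1.568, 0.259]
ft_force: [0.3, 0.3, 0.0]
finger_gap: 0.0879
```

```bash
python3 go.py .5233 .1814 .010 -75.9
```

```text
t 12.7 pos [0.525  0.1815 0.038 ] yaw_y -76.07 tilt [ 2.4e-03  6.0e-04 -1.0e+00] gap 0.0879 F [0.3 0.3 0. ] M [ 0.08 -0.01  0.02]
turn [-0.17 -0.14  0.  ] shift old axes [28.  -0.3  1.7] new axes [28.  -0.4  1.7] q [ 0.29  0.25  2.03 -0.    0.86  1.62]
```

>>> drive_tool(series=[[0,0,0,10,0,1,88],[0,0,0,10,0,0,88],[0,0,0,8,0,0,88],[0,0,0,0,0,0,88],[0,0,0,0,0,0,74],[0,0,0,0,0,0,68],[0,0,0,0,0,0,62],[0,0,0,0,0,0,62],[0,0,0,0,0,0,62]], grip_force=4)

```text
clock: 13.6
tool_pos: [0.5237, 0.181, 0.0099]
tcp_rot: [3.063, 1.569, 0.165]
ft_force: [-0.9, -1.0, 1.2]
finger_gap: 0.0623
```

```bash
python3 go.py .5233 .1814 .010 -75.9; python3 -c "
from h import *
b=snap('side','side5.png')
cv2.imwrite('pics/c7.png',cv2.resize(b[260:380,180:340],(800,600),interpolation=2)[:,:,::-1])"
```

```text
t 13.6 pos [0.5237 0.181  0.0099] yaw_y -76.08 tilt [ 2.1e-03  3.0e-04 -1.0e+00] gap 0.0623 F [-0.9 -1.   1.2] M [-0.2   0.05 -0.01]
turn [-0.18 -0.12 -0.01] shift old axes [-0.1 -0.5  0.3] new axes [-0.1 -0.5  0.3] q [ 0.29  0.29  2.05 -0.    0.8   1.62]
```

View pics/c7.png

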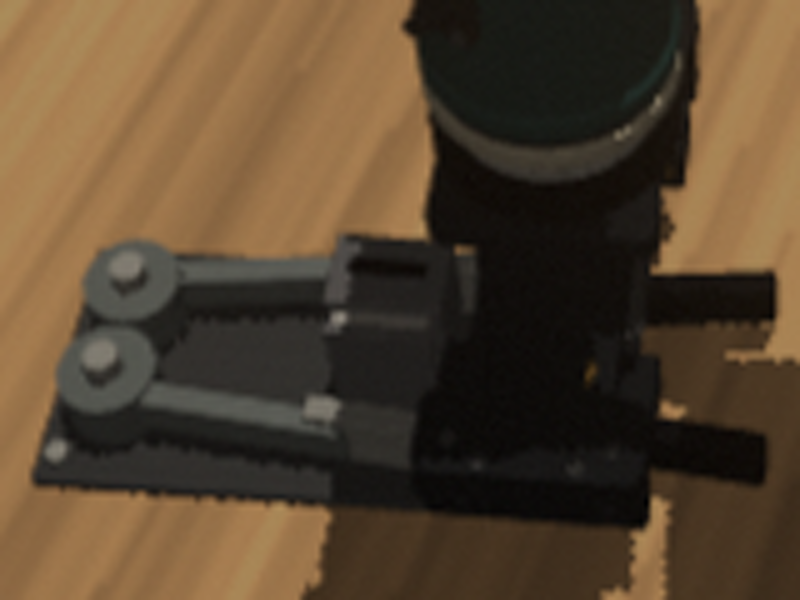

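The fingers straddle the handles and follow them (62.3 mm) with little side force. The module still stands between the jaws at crop (390,320). I close gradually.

>>> drive_tool(series=[[0,0,0,0,0,0,58],[0,0,0,0,0,0,54],[0,0,0,0,0,0,50],[0,0,0,0,0,0,47],[0,0,0,0,0,0,44],[0,0,0,0,0,0,42],[0,0,0,0,0,0,42],[0,0,0,0,0,0,42]], grip_force=6)

```text
clock: 14.45
tool_pos: [0.5234, 0.181, 0.0095]
tcp_rot: [3.038, 1.569, 0.139]
ft_force: [-1.4, -2.6, 3.1]
finger_gap: 0.0421
```

>>> drive_tool(series=[[0,0,0,0,0,0,40],[0,0,0,0,0,0,38],[0,0,0,0,0,0,36],[0,0,0,0,0,0,34],[0,0,0,0,0,0,34],[0,0,0,0,0,0,34],[0,0,0,0,0,0,34]])

```text
clock: 15.15
tool_pos: [0.5234, 0.181, 0.0095]
tcp_rot: [3.059, 1.569, 0.16]
ft_force: [-1.1, -4.1, 4.1]
finger_gap: 0.0393
```

>>> drive_tool(series=[[0,0,0,0,0.7,0,34],[0,0,0,0,0,0,34],[0,0,0,0,0,0,34]], grip_force=7)

```text
clock: 15.45
tool_pos: [0.5235, 0.1809, 0.0095]
tcp_rot: [-2.69, 1.569, 0.694]
ft_force: [-3.9, 2.1, 4.2]
finger_gap: 0.0388
```

>>> drive_tool(series=[[0,0,0,0,-0.3,0,34],[0,0,0,0,0,0,34],[0,0,0,0,0,0,33],[0,0,0,0,0,0,33],[0,0,0,0,0,0,33]], grip_force=9)

```text
clock: 15.95
tool_pos: [0.5235, 0.1809, 0.0095]
tcp_rot: [-2.912, 1.569, 0.472]
ft_force: [-4.1, 1.3, 5.1]
finger_gap: 0.0385
```

>>> drive_tool(series=[[0,0,0,0,-0.2,0,33],[0,0,0,0,0,0,30],[0,0,0,0,0,0,28],[0,0,0,0,0,0,26],[0,0,0,0,0,0,26]], grip_force=11)

```text
clock: 16.45
tool_pos: [0.5235, 0.1809, 0.0095]
tcp_rot: [-3.09, 1.569, 0.295]
ft_force: [-5.2, 1.1, 4.8]
finger_gap: 0.0383
```

>>> drive_tool(series=[[0,0,0,0,-0.3,0,26],[0,0,0,0,0,0,26],[0,0,0,0,0,0,26],[0,0,0,0,0,0,26],[0,0,0,0,0,0,26]], grip_force=12)

```text
clock: 16.95
tool_pos: [0.5237, 0.1811, 0.0095]
tcp_rot: [3.007, 1.569, 0.109]
ft_force: [-2.1, -0.3, 2.7]
finger_gap: 0.0263
```

```bash
python3 go.py .5233 .1814 .010 -75.9; python3 -c "
from h import *
b=snap('side','side6.png')
cv2.imwrite('pics/c8.png',cv2.resize(b[260:380,180:340],(800,600),interpolation=2)[:,:,::-1])"
```

```text
t 16.95 pos [0.5237 0.1811 0.0095] yaw_y -76.06 tilt [ 2.e-03  2.e-04 -1.e+00] gap 0.0263 F [-2.1 -0.3  2.7] M [0.   0.37 0.14]
turn [-0.16 -0.11 -0.02] shift old axes [-0.5 -0.4  0.3] new axes [-0.5 -0.4  0.3] q [ 0.29  0.29  2.05 -0.    0.8   1.62]
```

View pics/c8.png

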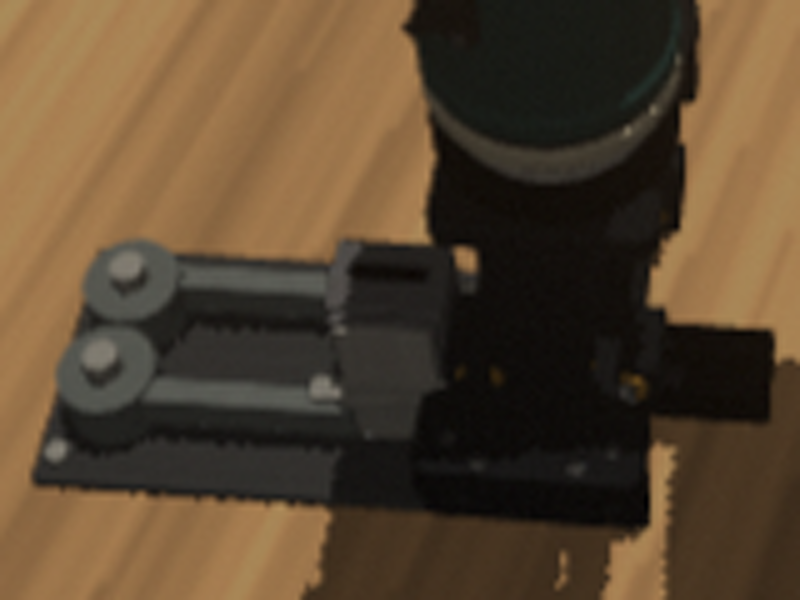

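It snapped: the opening went from 38 to 26.3 mm (home is 27) and the jaws now lie against the module. I let the handles spring open gently, then withdraw.

>>> drive_tool(series=[[0,0,0,0,0,0,26],[0,0,0,0,0,0,29],[0,0,0,0,0,0,33],[0,0,0,0,0,0,38],[0,0,0,0,0,0,44],[0,0,0,0,0,0,50],[0,0,0,0,0,0,56],[0,0,0,0,0,0,62],[0,0,0,0,0,0,68],[0,0,0,0,0,0,80],[0,0,0,0,0,0,88],[0,0,0,0,0,0,88],[0,0,0,-10,0,0,88],[0,0,0,-25,0,0,88],[0,0,0,-35,0,0,88],[0,0,0,-40,0,0,88],[0,0,0,-40,0,0,88],[0,0,0,-20,0,0,88]])

```text
clock: 18.8
tool_pos: [0.5252, 0.1819, 0.1848]
tcp_rot: [-3.079, 1.562, 0.305]
ft_force: [0.7, -0.3, 0.7]
finger_gap: 0.0884
```

>>> drive_tool(series=[[0,0,0,0,40,0,88],[0,0,0,0,40,0,88],[0,0,0,0,40,0,88],[0,0,0,0,40,0,88],[0,0,0,0,40,0,88],[0,0,0,0,40,0,88],[0,0,0,0,0,0,88],[0,0,0,0,0,0,88]])

```text
clock: 19.6
tool_pos: [0.581, -0.0525, 0.1801]
tcp_rot: [-2.943, 1.569, 0.44]
ft_force: [0.7, -0.4, -1.6]
finger_gap: 0.0882
```

```bash
python3 -c "
from h import *
b=snap('side','side7.png');a=snap('top','top7.png')
cv2.imwrite('pics/c9.png',np.hstack([cv2.resize(b[270:380,180:340],(480,330),interpolation=2),cv2.resize(a[150:260,195:295],(300,330),interpolation=2)])[:,:,::-1]);print(telemetry.state()['clock'])"
```

```text
19.7
```

View pics/c9.png

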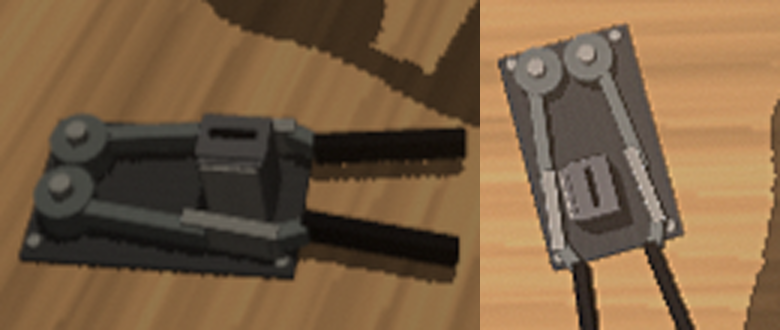

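The handles are open again. The module stands upright at (235,140) side / (597,188) top, and the cover lies flush with only a thin seam. A last numeric check of its place:

```bash
python3 - <<'E'
from h import *
n=np.array([-np.sin(np.radians(14.1)),np.cos(np.radians(14.1)),0]);x=np.array([n[1],-n[0],0]);s=np.array([.5815,.196,0])
P=lambda u,v:((u-480+.5)/3-.5+195,(v+.5)/3-.5+150)
Q=lambda u,v:((u+.5)/3-.5+180,(v+.5)/3-.5+270)
for l,p in dict(a=(561,165),b=(604,155),c=(619,211),d=(576,220),slot=(590,187)).items():
    X=onz('top',*P(*p),.07);print(l,np.round([(X-s)@x*1e3,(X-s)@n*1e3],1))
X,e=tri('top',P(590,187),'side',Q(233,133));print('slot tri',np.round([(X-s)@x*1e3,(X-s)@n*1e3,X[2]*1e3,e*1e3],1))
for l,p in dict(bl=(202,114),br=(272,118),fl=(197,158),fr=(266,160)).items():
    X=onz('side',*Q(*p),.07);print(l,np.round([(X-s)@x*1e3,(X-s)@n*1e3],1))
E
```

```text
a [20.5 14.5]
b [ 19.3 -14.9]
c [-20.2 -15.1]
d [-18.3  14. ]
slot [ 0.8 -0.5]
slot tri [ 0.7 -0.9 73.   1.2]
bl [ 21.6 -14. ]
br [-18.1 -14.4]
fl [18.9 14.7]
fr [-19.1  13. ]
```

```bash
python3 -c "
from bench import workorder;print(workorder.close_job())"
```

```text
the job is handed in; nothing more can be done
None
```

The cover is pressed home, and the module stands upright in the open press. I handed the job in at about 19.7 s of the 48 s limit.

- **Picking and placing:** I took the taller grey module with the standing-off cover by its housing sides and stood it in the press with the cover facing the +y jaw. Before pressing it was about 3 mm off centre in y and 1 mm in x, within 1° of the press axis.
- **Squeezing:** The handles stuck at about 38 mm over their outsides up to 11 N. At 12 N they gave and closed to 26.3 mm, just past the 27 mm for a cover that is home. Small sideways trims of the gripper kept the load on both handles roughly even.
- **Letting go:** The handles sprang open and the gripper was withdrawn well clear of the press.

**Last checks:** Both cameras show the handles open and the cover flush, with no gap. The module is upright and centred within about 1 mm.

**Disagreements:** The top face measured 28–30 mm deep, against 32 mm expected for a closed cover, and the slot height came out at 73 mm against 70 mm. I put both down to reading edges from coarse pixels.

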